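# Empty the bench shovel into the flap-lidded offcut bin

## Task

Empty the loaded hand shovel into the offcut bin: pick the shovel up by its handle and carry it level, rest its blade on the bin's front rim so that the front edge presses the sprung flap down, and tip it until all three pieces of wood have slid off into the bin, spilling none on the bench. Then draw the shovel out so that the flap springs shut, and lay the empty shovel down flat on the bench, right way up. Do not touch the bin with the gripper, and leave the other tools where they are.

Things in the scene. Friction and masses are not known exactly. Their poses are not given: they have to be found in the camera images.
- shovel: Hand shovel: flat steel blade 170 mm long (its x), 160 wide (its y), 3 thick; low sides taper from 32 to 7 mm and end 25 mm behind the open front edge; back wall 36 mm high, wooden handle behind it. Origin: centre of the blade's underside (z = 0 on the bench); x points from handle to front edge, z up. 0.26 kg; the wood adds about 0.12 kg. Wood slides off at about 18 to 28 degrees, surely at 40.
- shovel_grip (a point): Grip point on the handle, 146 mm behind the blade's centre, 61 mm above its underside. The handle reaches from 44 mm in front of this point to 68 mm behind it, is 24 mm wide (shovel y), 30 mm high, with flat upright sides, rising 0.1 rad to the rear; 40 mm are free below it. Nose-heavy when held: grip firmly (60 N or more).
- shovel_edge (a point): Middle of the shovel's open front edge, on the underside, 85 mm in front of the blade's centre.
- bin: Offcut bin, fixed: plywood box 280 mm long (its x), 240 wide (its y), 168 high, walls 9 mm, floor top at 17 mm. Origin: centre of its underside. x points from the steel-edged front rim, where the flap is hinged, to the back. The sprung steel flap is the front half of the top; the back half is a fixed clear window, level with the rim. A bar handle stands out 28 mm from each side wall.
- bin_rim (a point): Middle of the front rim's outer edge, on its top, 169 mm above the bench, 140 mm in front of the bin's centre. The rim's steel top strip reaches from 143 to 131 mm in front of the centre; tilted nose down, the blade's underside rests and pivots on its inner edge.
- flap (a joint): Angle of the sprung flap, rad: 0 shut (level) to 1.0 pushed down. 118 mm long, 214 wide, hinged along the front rim 13 mm inside its outer face and 4 mm below its top, free end towards the window; pressed from above it opens as a ramp to the inside (wood slides on it as on the blade). About 3 N at 60 mm from the hinge; shuts by itself.
- flap_edge (a point): Middle of the flap's free end (moves with it), 118 mm from its hinge.
- offcut_5: Wooden block 50 x 70 x 26 mm lying on the blade, one of the three pieces to be emptied; origin at the centre of its underside, long side along its y.
- offcut_4: Wooden strip 30 x 90 x 18 mm lying on the blade, one of the three pieces; origin at the centre of its underside, long side along its y.
- wedge_0: Wooden wedge 28 x 100 mm, 24 mm high at its thick end, lying on the blade, one of the three pieces; origin at the centre of its underside, long side along its y.
- main_bench: The workbench, top at z = 0 (its origin is of no use).
- sanding_block: Sanding block 64 x 110 x 29 mm, bystander; origin at the centre of its underside.
- block_plane: Hand plane 48 x 175 x 58 mm, bystander.
- spring_clamp: Black spring clamp 110 x 163 x 27 mm, bystander.

How it is judged:
By the outcome, as a careful person would: the job done as asked, in the order asked, and still so for the second after the job is handed in, with the robot touching nothing.
It also fails if it takes over 48 s, if anything falls off the work surface, if the arm or the gripper's body presses on something with over 40 N, if the wrist force passes 120 N, or if a joint passes its speed limit or range.

## Robot

A 6-joint arm with a two-finger parallel gripper is mounted at the origin on a cart in front of the work surface, level with it; the furniture and walls round the work are solid. World frame = base frame: x ahead of the robot, y to its left, z up, the work surface at z = 0. Lengths are in mm, angles in rad, forces in N, time in s.
With the tool pointing down it reaches from about 275 to 750 mm from the base axis. Payload 10.2 kg.
Tool frame: the origin (TCP) lies at the very end of the fingers, on their centre line; the grasp point (between the pads) lies 19 mm behind it; z points along the fingers, y is the line along which they close (so a half turn about z gives the same grasp; the last joint's range is limited). The gripper opens to 85 mm and grips with 20 to 120 N. Pads are 22 mm wide; open, the fingers measure 114 mm over their backs; the gripper's body (76 mm by 85 mm) begins 54 mm behind the grasp point. The pads swing forward as they close: fully open they stand 13 mm farther back than shut.
Start: joints at [-1.453, 0.313, 1.498, -0, 1.331, -0.223], TCP at [175.464, -494.817, 231.294] pointing down, gripper open.
Joint ranges: [-2.94, 2.94], [-0.97, 2.17], [0.19, 2.56], [-1.23, 4.37], [0.02, 3.11], [-2.88, 2.88]. Speed limits (rad/s): [2.39, 2.39, 3.01, 3.14, 3.14, 3.14].

## Interface

Orientations are given as a unit quaternion [w, x, y, z].
In Python, from rig import telemetry, optics, ctrl gives the robot as it stands.
- The arm moves only by the tool servo_tool, never from a script. Its argument "deltas" is a list of rows, each a list of 3 entries, a list of its own where there are three numbers: the shift along the tool's x, y, z in units of 20 cm (1.0 is 20 cm), then the turn, a rotation vector about the tool's x, y, z in units of 90 degrees (1.0 is 90 degrees), then the opening, from 0 (shut) to 1 (fully open). A call has 1 to 8 rows; each row shifts and turns the commanded pose from where the row before left it, along the tool's axes as they then stand; what a row does not reach is not made up. A row lasts 1/10 s, in which the tool goes at most 50 mm and 8.59 degrees, less where a joint would pass 70% of its speed; a pose out of reach is approached as far as the arm can. A call with a number of a shift or a turn outside -1 to 1 is refused whole. A call with a gripper value outside its range is refused whole. The fingers move at their own pace and stop on an object; "squeeze" is the grip in N (left out, the last holds). Time passes only in rows, so rows that do not move let the fingers close. It gives the time, the measured TCP pose, the force, the opening and the grip force at its end, in the units of the state.
- telemetry.sense(): the state, without advancing time (a new reading comes with each control period).
- optics.capture(name): name is "side" or "top" or "wrist"; returns the picture (480x640x3 uint8, blue, green, red); there is no depth.
- optics.camera_model(name): a dict with "vfov" (degrees; the focal length in pixels is half the picture's height over the tangent of half this angle, whatever the lens; pixels are square), "cx", "cy" (the principal point, pixels), "R" (3x3) and "t" (3): a world point X has camera coordinates R X + t; the wrist camera has in their place "mount" (4x4, takes a point from camera to tool coordinates, whose origin is the TCP and whose axes are the flange's). Camera axes: x right, y down, z forward; pixel columns grow to the right and rows downward; lengths in mm; the calibration is good to about 2 mm. A picture is of the moment at which its call begins: read the wrist's pose just before it. camera_model takes no time and is no camera call.
- ctrl.finish_job(): hands the job in; it is judged then, once.
The state is a dict: "time_s": time; "joints": joint angles; "dq": joint speeds; "tau": joint torques, N m; "eef_pos": TCP position; "ee_rot": TCP orientation; "force": force on the tool from outside, world axes, zero at the start; "wrist_torque": the same for the moment, N m; "grip_width": opening from 0.0 (shut) to 1.0 (fully open); "grip_force": force on a finger pad.
Only numpy, scipy, OpenCV 4.12 (cv2) and the standard library are available. Lean on these libraries where they do the work, as an engineer would, in place of code of your own. Each camera call takes 0.05 s, during which the arm holds its last target. There are 200 camera calls.

## Working session

There is one attempt and no reset: what is moved stays moved. The work goes in short steps, Python scripts to look and compute and a tool call to move; the robot and the scene stay as the last step left them, time stands still between calls to the robot, and variables do not carry over. Pictures are saved under pics/ and viewed, at most 10 in all, crops included, and the job is handed in when it is done.

Besides the shell and the picture viewer there is one more tool, called after ">>>" as name(argument=value, ...), one argument or row to a line, values as JSON. servo_tool: Moves the arm, as the interface text tells. Its arguments: {"type":"object","properties":{"deltas":{"type":"array"},"squeeze":{"type":"number"}},"required":["deltas"]}

```bash
mkdir -p pics; python3 - <<'E'
from rig import telemetry, optics
import cv2,json
for n in("side","top"):
    cv2.imwrite(f"pics/{n}0.png",optics.capture(n)); m=optics.camera_model(n); print(n,{k:(v.tolist() if hasattr(v,'tolist') else v) for k,v in m.items()})
print(optics.camera_model("wrist"))
print(telemetry.sense())
E
```

```text
side {'vfov': 44.50013590478248, 'cx': 311.65215279211236, 'cy': 240.22324220916738, 'R': [[-0.9395548422550882, -0.3423645775047719, 0.004816063225839645], [-0.23686794629258756, 0.6397538844090795, -0.7311692987281575], [0.24724537288723536, -0.6881144261338175, -0.6821790543049374]], 't': [551.1868876110152, -159.94065982969332, 1751.3101926390163]}
top {'vfov': 46.85395982401261, 'cx': 321.8724891305171, 'cy': 242.90704155197577, 'R': [[-0.01683832367123097, -0.9998368049616413, -0.0065447918255066165], [-0.9906847161362047, 0.01756812993350397, -0.13503760226235798], [0.13513054454885515, 0.004210018377142062, -0.9908188591640723]], 't': [118.14390230759254, 488.5399938397454, 1280.9083862716882]}
{'vfov': 65.07227033990779, 'cx': 323.3431774244867, 'cy': 239.22232929761716, 'mount': array([[ 1.24955301e-04, -9.52342905e-01, -3.05029466e-01,
         7.88497415e+01],
       [ 9.99999577e-01,  3.96937660e-04, -8.29642852e-04,
        -2.02039050e-01],
       [ 9.11182166e-04, -3.05029233e-01,  9.52342552e-01,
        -1.41981804e+02],
       [ 0.00000000e+00,  0.00000000e+00,  0.00000000e+00,
         1.00000000e+00]])}
{'time_s': 0.1, 'joints': array([-1.45340775e+00,  3.13405553e-01,  1.49834676e+00,  6.94074049e-06,
        1.33098993e+00, -2.23421835e-01]), 'dq': array([ 0.0006194 ,  0.00051473, -0.00340183,  0.0005519 , -0.00101974,
       -0.0016507 ]), 'tau': array([ 2.57645253e-03, -4.12897968e+01, -2.60144001e+01, -2.44244375e-04,
        2.94971440e-03, -1.41362182e-05]), 'eef_pos': array([ 175.43460625, -494.58619805,  230.79181542]), 'ee_rot': array([-5.73806972e-04,  9.85516109e-01,  1.69580859e-01,  3.38251751e-05]), 'force': array([-0.38104788,  0.28592008,  0.28634176]), 'wrist_torque': array([-0.02154221,  0.03003188, -0.03623693]), 'grip_force': 0.0, 'grip_width': 1.0008353397037326}
```

View pics/top0.png

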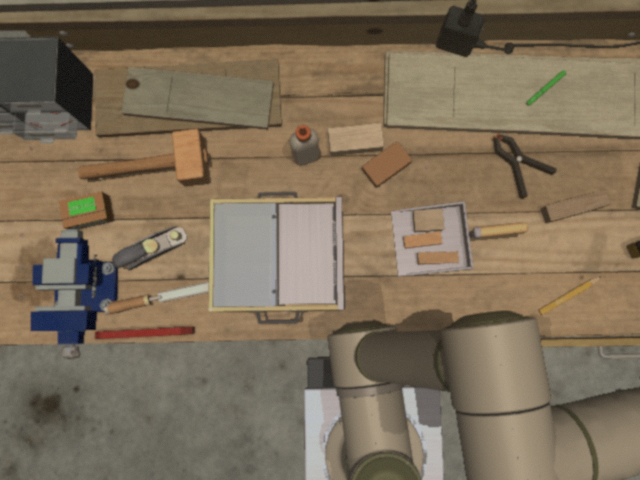

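View pics/side0.png

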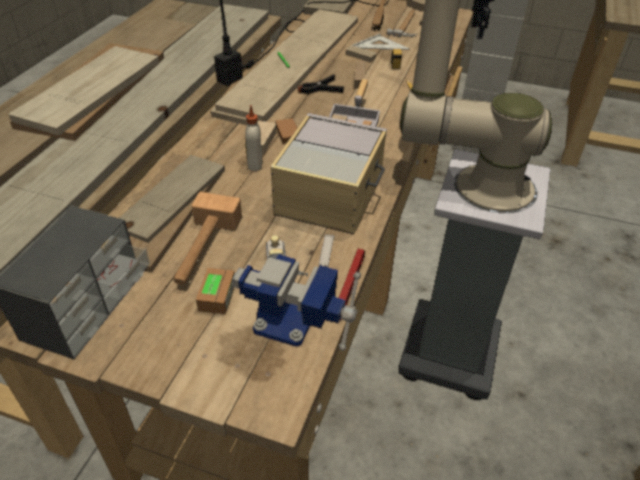

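The top view shows the bin at (210-343, 197-312), with the pinkish steel flap on its right, towards the shovel. The shovel blade is at (392-470, 203-275) and its handle runs to (527,229). I'll enlarge both for exact pixels.

```bash
python3 - <<'E'
import cv2
i=cv2.imread("pics/top0.png")
cv2.imwrite("pics/c1.png",cv2.resize(i[190:320,375:535],None,fx=5,fy=4.6,interpolation=cv2.INTER_CUBIC)[:598] if 0 else cv2.resize(i[195:285,380:535],None,fx=5,fy=5,interpolation=cv2.INTER_CUBIC))
cv2.imwrite("pics/c2.png",cv2.resize(i[185:330,200:355],None,fx=4,fy=4,interpolation=cv2.INTER_CUBIC))
E
```

```text
(no output)
```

View pics/c1.png

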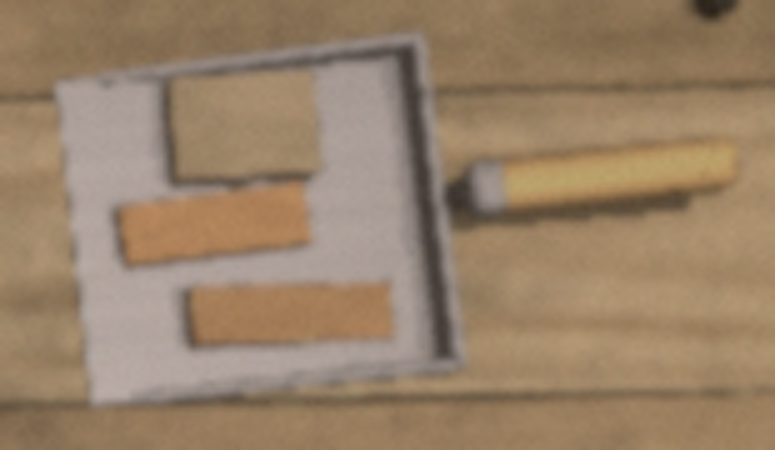

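View pics/c2.png

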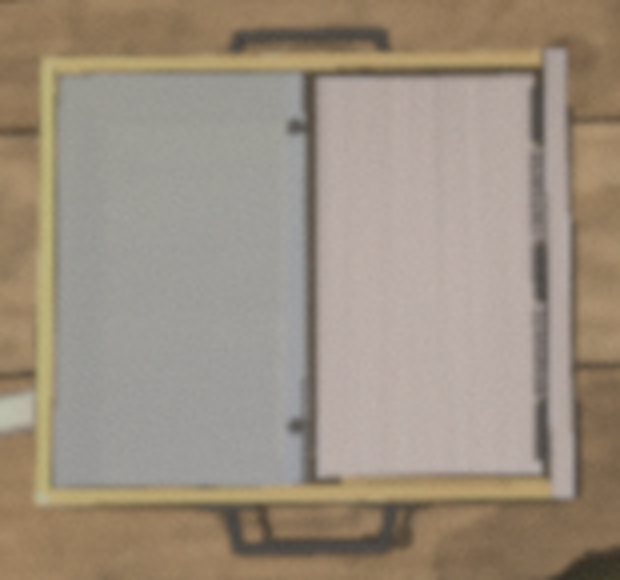

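Crop 1 shows the front edge corners at about (58,82) and (93,404), the back wall top corners at (422,35) and (462,365), and the handle axis from (490,185) to (735,163). Crop 2 shows the rim strip's outer corners at (566,48) and (577,497), and the bin's back corners at (42,58) and (37,502).

```bash
cat > h.py <<'E'
import numpy as np
from rig import telemetry, optics
from scipy.spatial.transform import Rotation as Ro
def ray(m,u,v,z):
    f=240/np.tan(np.radians(m["vfov"])/2); R=np.array(m["R"]);t=np.array(m["t"])
    d=R.T@np.array([(u-m["cx"])/f,(v-m["cy"])/f,1]); o=-R.T@t
    return o+d*(z-o[2])/d[2]
def rot(s): q=s["ee_rot"]; return Ro.from_quat([q[1],q[2],q[3],q[0]])
E
python3 - <<'E'
from h import *
m=optics.camera_model("top")
c1=lambda u,v,z:ray(m,380+(u+.5)/5-.5,195+(v+.5)/5-.5,z)
c2=lambda u,v,z:ray(m,200+(u+.5)/4-.5,185+(v+.5)/4-.5,z)
for n,f,p in [("fL",c1,(93,404,2)),("fR",c1,(58,82,2)),("bL",c1,(462,365,36)),("bR",c1,(422,35,36)),("h1",c1,(490,185,73)),("h2",c1,(735,163,82)),
 ("r1",c2,(566,48,169)),("r2",c2,(577,497,169)),("b1",c2,(42,58,168)),("b2",c2,(37,502,168))]:
    print(n,f(*p).round(1))
s=telemetry.sense();print(rot(s).as_matrix().round(3))
E
```

```text
fL [412.6 -72.7   2. ]
fR [570.6 -61.2   2. ]
bL [ 425.4 -242.1   36. ]
bR [ 583.7 -231.5   36. ]
h1 [ 505.  -249.6   73. ]
h2 [ 511.9 -359.5   82. ]
r1 [571.7  66.  169. ]
r2 [332.   65.4 169. ]
b1 [571.6 348.2 168. ]
b2 [334.2 348.3 168. ]
[[ 0.942  0.334 -0.   ]
 [ 0.334 -0.942  0.001]
 [ 0.    -0.001 -1.   ]]
```

```bash
cat >> h.py <<'E'
UP=np.array([0,0,1.])
def pose(grasp,yaw,pitch):
    """grasp point, shovel heading as angle from +y towards -x (deg), tool pitch (deg, + = tool x up); returns TCP,R"""
    a=np.radians(yaw);xs=np.array([-np.sin(a),np.cos(a),0]);p=np.radians(pitch)
    x=xs*np.cos(p)+UP*np.sin(p);z=xs*np.sin(p)-UP*np.cos(p)
    R=np.column_stack([x,np.cross(z,x),z]); return np.array(grasp)+19*z,R
def plan(tp,tR,n,grip,s=None,start=None):
    if start is None:
        s=s or telemetry.sense(); p,R=s["eef_pos"],rot(s)
    else: p,R=start[0],Ro.from_matrix(start[1])
    rv=(R.inv()*Ro.from_matrix(tR)).as_rotvec(); d=(tp-p)/n
    print(f"total {np.linalg.norm(tp-p):.0f}mm {np.degrees(np.linalg.norm(rv)):.1f}deg")
    for i in range(n):
        sh=Ro.from_rotvec(rv*i/n).inv()*R.inv()
        print([np.round(sh.apply(d)/200,4).tolist(),np.round(rv/n/(np.pi/2),4).tolist(),grip])
E
python3 - <<'E'
from h import *
tp,R=pose([508.3,-289.6,61],4.2,15)
plan(tp-110*R[:,2],R,16,1)
print(tp)
E
```

```text
total 389mm 75.9deg
[[0.1175, -0.0185, 0.0256], [0.0068, 0.0089, -0.0515], 1]
[[0.1182, -0.0086, 0.0274], [0.0068, 0.0089, -0.0515], 1]
[[0.1181, 0.0012, 0.0291], [0.0068, 0.0089, -0.0515], 1]
[[0.1172, 0.0111, 0.0307], [0.0068, 0.0089, -0.0515], 1]
[[0.1155, 0.0208, 0.0321], [0.0068, 0.0089, -0.0515], 1]
[[0.113, 0.0304, 0.0335], [0.0068, 0.0089, -0.0515], 1]
[[0.1096, 0.0398, 0.0346], [0.0068, 0.0089, -0.0515], 1]
[[0.1056, 0.0489, 0.0357], [0.0068, 0.0089, -0.0515], 1]
[[0.1007, 0.0576, 0.0365], [0.0068, 0.0089, -0.0515], 1]
[[0.0952, 0.066, 0.0372], [0.0068, 0.0089, -0.0515], 1]
[[0.089, 0.0738, 0.0378], [0.0068, 0.0089, -0.0515], 1]
[[0.0822, 0.0812, 0.0381], [0.0068, 0.0089, -0.0515], 1]
[[0.0748, 0.0879, 0.0383], [0.0068, 0.0089, -0.0515], 1]
[[0.0669, 0.0941, 0.0384], [0.0068, 0.0089, -0.0515], 1]
[[0.0586, 0.0996, 0.0382], [0.0068, 0.0089, -0.0515], 1]
[[0.0498, 0.1044, 0.0379], [0.0068, 0.0089, -0.0515], 1]
[ 507.93984664 -284.69564437   42.6474093 ]
```

>>> servo_tool(
  deltas=[
    [[0.117, -0.018, 0.026], [0.007, 0.009, -0.0515], 1],
    [[0.118, -0.009, 0.027], [0.007, 0.009, -0.0515], 1],
    [[0.118, 0.001, 0.029], [0.007, 0.009, -0.0515], 1],
    [[0.117, 0.011, 0.031], [0.007, 0.009, -0.0515], 1],
    [[0.1155, 0.021, 0.032], [0.007, 0.009, -0.0515], 1],
    [[0.113, 0.03, 0.033], [0.007, 0.009, -0.0515], 1],
    [[0.11, 0.04, 0.035], [0.007, 0.009, -0.0515], 1],
    [[0.106, 0.049, 0.036], [0.007, 0.009, -0.0515], 1],
  ],
)

```text
time_s: 0.9
eef_pos: [343.4, -403.3, 189.9]
ee_rot: [-0.053, 0.877, 0.475, 0.048]
force: [0.8, -0.8, -0.1]
grip_width: 1.0
grip_force: 0.0
```

>>> servo_tool(
  deltas=[
    [[0.101, 0.058, 0.036], [0.007, 0.009, -0.0515], 1],
    [[0.095, 0.066, 0.037], [0.007, 0.009, -0.0515], 1],
    [[0.089, 0.074, 0.038], [0.007, 0.009, -0.0515], 1],
    [[0.082, 0.081, 0.038], [0.007, 0.009, -0.0515], 1],
    [[0.075, 0.088, 0.038], [0.007, 0.009, -0.0515], 1],
    [[0.067, 0.094, 0.038], [0.007, 0.009, -0.0515], 1],
    [[0.0, 0.0, 0.0], [0, 0, 0], 1],
  ],
)

```text
time_s: 1.6
eef_pos: [469.6, -334.4, 158.7]
ee_rot: [-0.089, 0.732, 0.671, 0.08]
force: [0.8, -0.6, 0.2]
grip_width: 0.995
grip_force: 0.0
```

```bash
python3 - <<'E'
from h import *
import cv2
s=telemetry.sense(); i=optics.capture("wrist"); m=optics.camera_model("wrist")
f=240/np.tan(np.radians(m["vfov"])/2)
M=np.array(m["mount"]);R=rot(s).as_matrix();p=s["eef_pos"]
a=np.radians(4.2);xs=np.array([-np.sin(a),np.cos(a),0]);ys=np.array([-np.cos(a),-np.sin(a),0])
O=np.array([498,-152,0])
def pj(P):
    t=R.T@(P-p); c=M[:3,:3].T@(t-M[:3,3]); return np.array([f*c[0]/c[2]+m["cx"],f*c[1]/c[2]+m["cy"]])
for lx,ly,lz in [(85,80,3),(85,-80,3),(-85,80,36),(-85,-80,36),(-102,12,72),(-102,-12,72),(-214,12,83),(-214,-12,83)]:
    q=pj(O+lx*xs+ly*ys+UP*lz); print(lx,ly,lz,q.round())
    if abs(q).max()<2000: cv2.circle(i,tuple(int(v) for v in q),3,(0,0,255),1)
cv2.imwrite("pics/w1.png",i)
E
```

```text
85 80 3 [227. -56.]
85 -80 3 [428. -94.]
-85 80 36 [255. 151.]
-85 -80 36 [473. 115.]
-102 12 72 [352. 152.]
-102 -12 72 [390. 145.]
-214 12 83 [381. 327.]
-214 -12 83 [419. 322.]
```

View pics/w1.png

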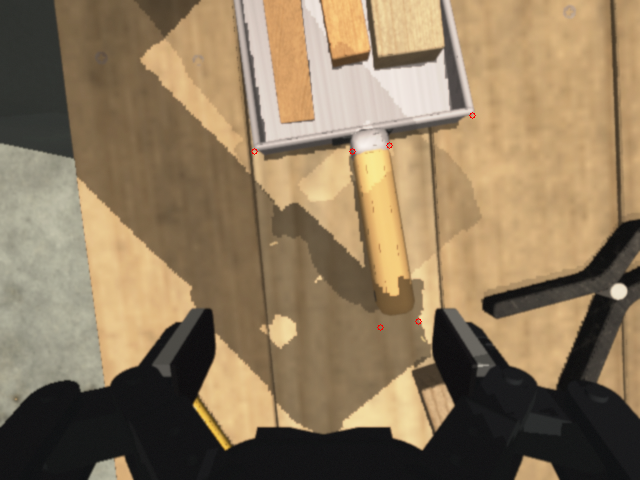

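```bash
python3 - <<'E'
from h import *
tp,R=pose([507.5,-289.6,61],3.8,15)
pre=tp-60*R[:,2]
plan(pre,R,5,.7)
plan(tp,R,6,.7,start=(pre,R))
E
```

```text
total 79mm 9.0deg
[[0.0238, 0.0377, 0.0651], [0.002, 0.0029, -0.0198], 0.7]
[[0.0223, 0.0386, 0.0651], [0.002, 0.0029, -0.0198], 0.7]
[[0.0208, 0.0395, 0.0651], [0.002, 0.0029, -0.0198], 0.7]
[[0.0193, 0.0403, 0.065], [0.002, 0.0029, -0.0198], 0.7]
[[0.0177, 0.0411, 0.065], [0.002, 0.0029, -0.0198], 0.7]
total 60mm 0.0deg
[[-0.0, -0.0, 0.05], [0.0, 0.0, 0.0], 0.7]
[[-0.0, -0.0, 0.05], [0.0, 0.0, 0.0], 0.7]
[[-0.0, -0.0, 0.05], [0.0, 0.0, 0.0], 0.7]
[[-0.0, -0.0, 0.05], [0.0, 0.0, 0.0], 0.7]
[[-0.0, -0.0, 0.05], [0.0, 0.0, 0.0], 0.7]
[[-0.0, -0.0, 0.05], [0.0, 0.0, 0.0], 0.7]
```

>>> servo_tool(
  deltas=[
    [[0.024, 0.038, 0.065], [0.002, 0.003, -0.02], 0.7],
    [[0.022, 0.039, 0.065], [0.002, 0.003, -0.02], 0.7],
    [[0.021, 0.039, 0.065], [0.002, 0.003, -0.02], 0.7],
    [[0.019, 0.04, 0.065], [0.002, 0.003, -0.02], 0.7],
    [[0.018, 0.041, 0.065], [0.002, 0.003, -0.02], 0.7],
    [[0, 0, 0], [0, 0, 0], 0.7],
  ],
)

```text
time_s: 2.25
eef_pos: [508.2, -299.3, 99.5]
ee_rot: [-0.096, 0.676, 0.725, 0.09]
force: [-0.4, -0.1, 0.6]
grip_width: 0.701
grip_force: 0.0
```

```bash
python3 - <<'E'
from h import *
tp,R=pose([507.5,-289.6,61],3.8,15)
plan(tp,R,1,.7)
E
```

```text
total 59mm 0.2deg
[[-0.0035, 0.0001, 0.2934], [-0.0005, -0.0017, 0.002], 0.7]
```

>>> servo_tool(
  deltas=[
    [[0, 0, 0.1], [0, 0, 0], 0.7],
    [[-0.003, 0, 0.1], [0, 0, 0], 0.7],
    [[0, 0, 0.06], [0, 0, 0], 0.7],
    [[0, 0, 0.033], [0, -0.002, 0.002], 0.7],
    [[0, 0, 0], [0, 0, 0], 0.4],
    [[0, 0, 0], [0, 0, 0], 0.4],
  ],
  squeeze=20,
)

```text
time_s: 2.85
eef_pos: [507.3, -286.9, 45.6]
ee_rot: [-0.093, 0.678, 0.723, 0.089]
force: [0.6, -1.0, 0.2]
grip_width: 0.401
grip_force: 0.0
```

>>> servo_tool(
  deltas=[
    [[0, 0, 0], [0, 0, 0], 0],
    [[0, 0, 0], [0, 0, 0], 0],
    [[0, 0, 0], [0, 0, 0], 0],
    [[0, 0, 0], [0, 0, 0], 0],
  ],
  squeeze=30,
)

```text
time_s: 3.25
eef_pos: [507.3, -287.1, 45.7]
ee_rot: [-0.093, 0.679, 0.723, 0.089]
force: [0.1, -1.8, 6.3]
grip_width: 0.277
grip_force: 31.5
```

>>> servo_tool(
  deltas=[
    [[0, 0, 0], [0, 0, 0], 0],
    [[0, 0, 0], [0, 0, 0], 0],
    [[0, 0, 0], [0, 0, 0], 0],
    [[0, 0, 0], [0, 0, 0], 0],
  ],
  squeeze=120,
)

```text
time_s: 3.65
eef_pos: [507.4, -287.2, 45.9]
ee_rot: [-0.093, 0.679, 0.723, 0.089]
force: [-0.2, -3.2, 7.1]
grip_width: 0.26
grip_force: 117.2
```

>>> servo_tool(
  deltas=[
    [[0.002, 0, -0.008], [0, 0, 0], 0],
    [[0.004, 0, -0.016], [0, 0, 0], 0],
    [[0.0065, 0, -0.024], [0, 0, 0], 0],
    [[0.0065, 0, -0.024], [0, 0, 0], 0],
    [[0.0065, 0, -0.024], [0, 0, 0], 0],
    [[0.0065, 0, -0.024], [0, 0, 0], 0],
    [[0.004, 0, -0.016], [0, 0, 0], 0],
    [[0, 0, 0], [0, 0, 0], 0],
  ],
)

```text
time_s: 4.45
eef_pos: [507.1, -286.6, 73.5]
ee_rot: [-0.093, 0.678, 0.723, 0.089]
force: [-0.7, -0.6, -3.9]
grip_width: 0.265
grip_force: 117.5
```

```bash
cat >> h.py <<'E'
def wsetup():
    s=telemetry.sense(); i=optics.capture("wrist"); m=optics.camera_model("wrist"); M=np.array(m["mount"])
    f=240/np.tan(np.radians(m["vfov"])/2);R=rot(s).as_matrix();p=s["eef_pos"]
    def pj(P):
        t=R.T@(np.array(P)-p); c=M[:3,:3].T@(t-M[:3,3]); return np.array([f*c[0]/c[2]+m["cx"],f*c[1]/c[2]+m["cy"]])
    return s,i,R,p,pj
E
python3 - <<'E'
from h import *
import cv2
s,i,R,p,pj=wsetup()
print(p,s["force"],s["wrist_torque"],s["joints"].round(2))
# shovel assumed rigid in grasp: tool pitch 15 rel shovel; grasp at shovel (-138+2.?)
G0=np.array([507.4,-287.2,45.9]); O0=np.array([498,-152,0]); d=p-G0
a=np.radians(4.0);xs=np.array([-np.sin(a),np.cos(a),0]);ys=np.array([-np.cos(a),-np.sin(a),0])
for lx,ly,lz in [(85,80,3),(85,-80,3),(-85,80,36),(-85,-80,36)]:
    q=pj(O0+d+lx*xs+ly*ys+UP*lz); print(lx,ly,lz,q.round())
    if abs(q).max()<2000: cv2.circle(i,tuple(int(v) for v in q),3,(0,0,255),1)
cv2.imwrite("pics/w2.png",i)
E
```

```text
[ 507.12088246 -286.5778899    73.47643118] [-0.65941453 -0.6358207  -3.87756125] [-0.60253514 -0.06047852 -0.02733018] [-0.79  0.68  1.38  0.18  1.28 -0.92]
85 80 3 [ 162. -137.]
85 -80 3 [ 477. -139.]
-85 80 36 [140. 196.]
-85 -80 36 [502. 194.]
```

View pics/w2.png

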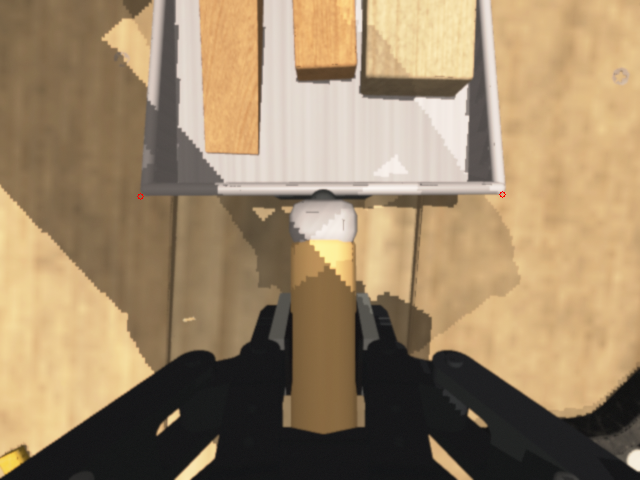

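```bash
cat >> h.py <<'E'
# shovel in tool: from grasp moment (grip at rest on bench)
def shR(yaw,phi):
    a=np.radians(yaw);p=np.radians(phi);xs=np.array([-np.sin(a),np.cos(a),0])
    x=xs*np.cos(p)-UP*np.sin(p);y=np.cross(UP,xs);return np.column_stack([x,y,np.cross(x,y)])
qg=[-0.093,0.679,0.723,0.089];RT0=Ro.from_quat(qg[1:]+qg[:1]).as_matrix()
G0=np.array([507.4,-287.2,45.9]);O0=np.array([498,-152,0])
RTS=RT0.T@shR(4.0,0); oTS=RT0.T@(O0-G0)
def tool_for(O,yaw,phi):
    R=shR(yaw,phi)@RTS.T; return np.array(O)-R@oTS,R
def shovel_now(s=None):
    s=s or telemetry.sense();R=rot(s).as_matrix();S=R@RTS
    x=S[:,0];return (s["eef_pos"]+R@oTS).round(1),round(np.degrees(np.arctan2(-x[0],x[1])),2),round(np.degrees(np.arcsin(-x[2])),2),round(np.degrees(np.arcsin(S[2,1])),2)
def splan(keys,grip=0,start=None):
    """keys: list of (tcp,R) poses; prints rows between consecutive poses from measured/start"""
    if start is None: s=telemetry.sense(); start=(s["eef_pos"],rot(s).as_matrix())
    p,R=start
    for tp,tR in keys:
        rv=Ro.from_matrix(R.T@tR).as_rotvec()/(np.pi/2); sh=R.T@(tp-p)/200
        print([sh.round(3).tolist(),rv.round(4).tolist(),grip]); p,R=tp,tR
def ease(a,b,n):
    t=np.arange(1,n+1)/n; w=(1-np.cos(np.pi*t))/2
    return [np.array(a)+(np.array(b)-np.array(a))*k for k in w]
E
python3 - <<'E'
from h import *
print(shovel_now())
a=np.r_[shovel_now()[0],4.0,0];c=np.array([475,-60,200,1.5,0])
k=ease(a,c,16)
splan([tool_for(v[:3],v[3],v[4]) for v in k])
E
```

```text
(array([ 497.4, -151.3,   27.3]), np.float64(4.08), np.float64(-0.01), np.float64(0.06))
[[0.006, -0.002, -0.007], [-0.0009, -0.0001, 0.0009], 0]
[[0.019, -0.003, -0.02], [-0.0002, -0.0, 0.0008], 0]
[[0.031, -0.005, -0.033], [-0.0003, -0.0, 0.0012], 0]
[[0.041, -0.007, -0.045], [-0.0004, -0.0, 0.0017], 0]
[[0.051, -0.009, -0.054], [-0.0005, -0.0, 0.002], 0]
[[0.058, -0.01, -0.062], [-0.0006, -0.0, 0.0023], 0]
[[0.063, -0.011, -0.067], [-0.0007, -0.0, 0.0025], 0]
[[0.065, -0.012, -0.07], [-0.0007, -0.0, 0.0026], 0]
[[0.065, -0.012, -0.07], [-0.0007, -0.0, 0.0026], 0]
[[0.062, -0.012, -0.067], [-0.0007, -0.0, 0.0025], 0]
[[0.057, -0.011, -0.062], [-0.0006, -0.0, 0.0023], 0]
[[0.05, -0.01, -0.054], [-0.0005, -0.0, 0.002], 0]
[[0.041, -0.008, -0.045], [-0.0004, -0.0, 0.0017], 0]
[[0.031, -0.006, -0.033], [-0.0003, -0.0, 0.0012], 0]
[[0.019, -0.004, -0.02], [-0.0002, -0.0, 0.0008], 0]
[[0.006, -0.001, -0.007], [-0.0001, -0.0, 0.0003], 0]
```

>>> servo_tool(
  deltas=[
    [[0.006, -0.002, -0.007], [0, 0, 0.001], 0],
    [[0.019, -0.003, -0.02], [0, 0, 0.001], 0],
    [[0.031, -0.005, -0.033], [0, 0, 0.001], 0],
    [[0.041, -0.007, -0.045], [-0.0004, 0, 0.0017], 0],
    [[0.051, -0.009, -0.054], [-0.0005, 0, 0.002], 0],
    [[0.058, -0.01, -0.062], [-0.0006, 0, 0.0023], 0],
    [[0.063, -0.011, -0.067], [-0.0007, 0, 0.0025], 0],
    [[0.065, -0.012, -0.07], [-0.0007, 0, 0.0026], 0],
  ],
)

```text
time_s: 5.3
eef_pos: [492.5, -240.0, 160.9]
ee_rot: [-0.093, 0.687, 0.716, 0.089]
force: [-0.0, -0.7, -3.0]
grip_width: 0.262
grip_force: 117.6
```

>>> servo_tool(
  deltas=[
    [[0.065, -0.012, -0.07], [-0.0007, 0, 0.0026], 0],
    [[0.062, -0.012, -0.067], [-0.0007, 0, 0.0025], 0],
    [[0.057, -0.011, -0.062], [-0.0006, 0, 0.0023], 0],
    [[0.05, -0.01, -0.054], [-0.0005, 0, 0.002], 0],
    [[0.041, -0.008, -0.045], [-0.0004, 0, 0.0017], 0],
    [[0.031, -0.006, -0.033], [-0.0003, 0, 0.001], 0],
    [[0.019, -0.004, -0.02], [0, 0, 0.001], 0],
    [[0.006, -0.001, -0.007], [0, 0, 0], 0],
  ],
)

```text
time_s: 6.1
eef_pos: [478.4, -195.4, 245.7]
ee_rot: [-0.092, 0.694, 0.708, 0.09]
force: [0.3, -0.1, -4.1]
grip_width: 0.265
grip_force: 117.6
```

```bash
python3 - <<'E'
from h import *
print(shovel_now(),telemetry.sense()["joints"].round(2))
o=shovel_now(); a=np.r_[o[0],o[1],o[2]];c=np.array([452,57,188,0,0])
splan([tool_for(v[:3],v[3],v[4]) for v in ease(a,c,12)])
E
```

```text
(array([474.6, -60. , 199.8]), np.float64(1.57), np.float64(-0.02), np.float64(0.16)) [-0.71  0.36  1.42  0.19  1.54 -0.76]
[[0.009, -0.003, 0.003], [-0.0018, 0.0, -0.0002], 0]
[[0.028, -0.006, 0.01], [-0.0002, -0.0, 0.0008], 0]
[[0.044, -0.01, 0.016], [-0.0004, -0.0, 0.0013], 0]
[[0.057, -0.013, 0.021], [-0.0005, -0.0, 0.0017], 0]
[[0.067, -0.015, 0.025], [-0.0005, -0.0, 0.002], 0]
[[0.071, -0.016, 0.027], [-0.0006, -0.0, 0.0022], 0]
[[0.071, -0.017, 0.027], [-0.0006, -0.0, 0.0022], 0]
[[0.066, -0.016, 0.025], [-0.0005, -0.0, 0.002], 0]
[[0.057, -0.014, 0.021], [-0.0005, -0.0, 0.0017], 0]
[[0.044, -0.011, 0.016], [-0.0004, -0.0, 0.0013], 0]
[[0.027, -0.007, 0.01], [-0.0002, -0.0, 0.0008], 0]
[[0.009, -0.002, 0.004], [-0.0001, -0.0, 0.0003], 0]
```

>>> servo_tool(
  deltas=[
    [[0.009, -0.003, 0.003], [-0.0015, 0, 0], 0],
    [[0.028, -0.006, 0.01], [0, 0, 0.001], 0],
    [[0.044, -0.01, 0.016], [-0.0004, 0, 0.0013], 0],
    [[0.057, -0.013, 0.021], [-0.0005, 0, 0.0017], 0],
    [[0.067, -0.015, 0.025], [-0.0005, 0, 0.002], 0],
    [[0.071, -0.016, 0.027], [-0.0006, 0, 0.0022], 0],
    [[0.071, -0.017, 0.027], [-0.0006, 0, 0.0022], 0],
    [[0.066, -0.016, 0.025], [-0.0005, 0, 0.002], 0],
  ],
)

```text
time_s: 6.9
eef_pos: [457.8, -106.5, 236.6]
ee_rot: [-0.091, 0.701, 0.701, 0.092]
force: [-0.4, 1.5, -4.0]
grip_width: 0.263
grip_force: 117.5
```

>>> servo_tool(
  deltas=[
    [[0.057, -0.014, 0.021], [-0.0005, 0, 0.0017], 0],
    [[0.044, -0.011, 0.016], [-0.0004, 0, 0.0013], 0],
    [[0.027, -0.007, 0.01], [0, 0, 0.001], 0],
    [[0.009, -0.002, 0.004], [0, 0, 0], 0],
    [[0, 0, 0], [0, 0, 0], 0],
  ],
)

```text
time_s: 7.4
eef_pos: [451.6, -79.0, 233.9]
ee_rot: [-0.09, 0.704, 0.699, 0.092]
force: [-0.3, 0.2, -3.9]
grip_width: 0.26
grip_force: 117.7
```

```bash
python3 - <<'E'
from h import *
import cv2
s=telemetry.sense();print(shovel_now(),s["joints"].round(2),s["force"])
i=optics.capture("top"); cv2.imwrite("pics/t2.png",cv2.resize(i[180:330,200:460],None,fx=3,fy=3,interpolation=cv2.INTER_CUBIC))
E
```

```text
(array([451.6,  56.6, 188. ]), np.float64(0.02), np.float64(-0.02), np.float64(0.06)) [-0.56  0.2   1.66  0.22  1.42 -0.6 ] [-0.27473418  0.16859927 -3.88908182]
```

View pics/t2.png

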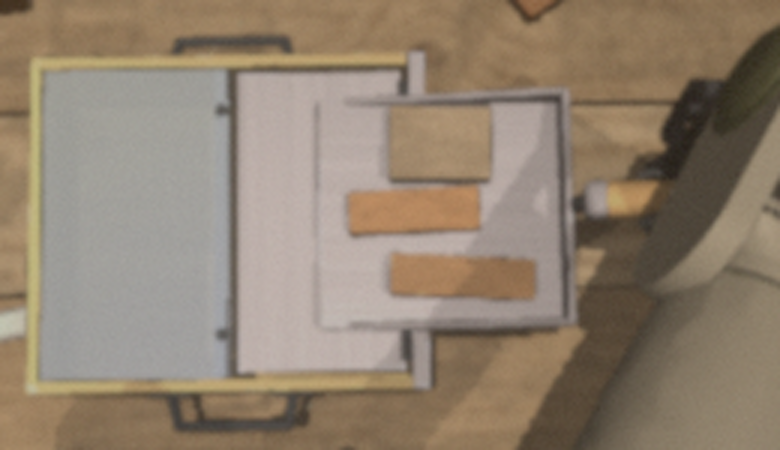

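```bash
cat >> h.py <<'E'
def tip(phi,h,d=65,x=449,yr=77):
    R=shR(0,phi); O=np.array([x,yr,169+h])-R[:,0]*(85-d); return tool_for(O,0,phi)
E
python3 - <<'E'
from h import *
splan([tip(p,h) for p,h in zip([1,3,5.5,8,9.5,10],[16,13,10,7,5,4])])
E
```

```text
[[0.007, -0.014, 0.003], [-0.0007, -0.0113, -0.0001], 0]
[[0.012, -0.0, -0.009], [-0.0001, -0.0222, -0.0001], 0]
[[0.016, -0.0, -0.015], [-0.0002, -0.0278, -0.0001], 0]
[[0.017, -0.0, -0.015], [-0.0002, -0.0278, -0.0001], 0]
[[0.01, -0.0, -0.008], [-0.0001, -0.0167, -0.0001], 0]
[[0.003, -0.0, -0.001], [-0.0, -0.0056, -0.0], 0]
```

>>> servo_tool(
  deltas=[
    [[0.007, -0.014, 0.003], [-0.0007, -0.0113, 0], 0],
    [[0.012, 0, -0.009], [0, -0.0222, 0], 0],
    [[0.016, 0, -0.015], [0, -0.0278, 0], 0],
    [[0.017, 0, -0.015], [0, -0.0278, 0], 0],
    [[0.01, 0, -0.008], [0, -0.0167, 0], 0],
    [[0.003, 0, -0.001], [0, -0.0056, 0], 0],
    [[0, 0, 0], [0, 0, 0], 0],
  ],
)

```text
time_s: 8.15
eef_pos: [448.9, -67.4, 245.3]
ee_rot: [-0.029, 0.709, 0.704, 0.031]
force: [-0.4, 0.8, -2.0]
grip_width: 0.261
grip_force: 117.9
```

```bash
python3 - <<'E'
from h import *
s=telemetry.sense();print(shovel_now(),s["joints"].round(2),s["force"],s["wrist_torque"])
splan([tip(10,2),tip(10,1),tip(10,0),tip(10,-1),tip(10,-2)])
E
```

```text
(array([448.9,  58.2, 176.6]), np.float64(0.0), np.float64(9.98), np.float64(0.06)) [-0.45  0.15  1.67  0.08  1.36 -0.46] [-0.39328219  0.8336669  -1.97526231] [ 0.20624832 -0.06524478 -0.02914396]
[[-0.005, 0.0, 0.01], [-0.0006, -0.0002, -0.0002], 0]
[[-0.0, -0.0, 0.005], [0.0, 0.0, 0.0], 0]
[[-0.0, -0.0, 0.005], [0.0, 0.0, 0.0], 0]
[[-0.0, -0.0, 0.005], [0.0, 0.0, 0.0], 0]
[[-0.0, -0.0, 0.005], [0.0, 0.0, 0.0], 0]
```

>>> servo_tool(
  deltas=[
    [[-0.005, 0, 0.01], [0, 0, 0], 0],
    [[0, 0, 0.005], [0, 0, 0], 0],
    [[0, 0, 0.005], [0, 0, 0], 0],
    [[0, 0, 0], [0, 0, 0], 0],
  ],
)

```text
time_s: 8.55
eef_pos: [448.8, -68.6, 241.0]
ee_rot: [-0.029, 0.709, 0.704, 0.03]
force: [0.0, -0.5, 0.1]
grip_width: 0.26
grip_force: 118.0
```

>>> servo_tool(
  deltas=[
    [[0, 0, 0.005], [0, 0, 0], 0],
    [[0, 0, 0], [0, 0, 0], 0],
  ],
)

```text
time_s: 8.75
eef_pos: [449.0, -68.6, 240.3]
ee_rot: [-0.028, 0.709, 0.704, 0.031]
force: [-0.2, -2.2, 3.3]
grip_width: 0.261
grip_force: 118.5
```

```bash
python3 - <<'E'
from h import *
print(shovel_now())
o=shovel_now()
# h implied
st=tip(10,-1.5)
splan([tip(p,-2) for p in [11,13,15,16,17,20,24,28.5,33,37.5,41,43.5,44]],start=st)
E
```

```text
(array([449.1,  56.9, 171.6]), np.float64(-0.03), np.float64(10.02), np.float64(0.05))
[[0.007, -0.0, -0.01], [-0.0001, -0.0111, -0.0], 0]
[[0.015, 0.0, -0.024], [-0.0001, -0.0222, -0.0001], 0]
[[0.015, 0.0, -0.024], [-0.0001, -0.0222, -0.0001], 0]
[[0.007, 0.0, -0.012], [-0.0001, -0.0111, -0.0], 0]
[[0.007, 0.0, -0.012], [-0.0001, -0.0111, -0.0], 0]
[[0.023, 0.0, -0.036], [-0.0002, -0.0333, -0.0001], 0]
[[0.031, -0.0, -0.047], [-0.0003, -0.0444, -0.0002], 0]
[[0.035, -0.0, -0.053], [-0.0003, -0.05, -0.0002], 0]
[[0.035, -0.0, -0.053], [-0.0003, -0.05, -0.0002], 0]
[[0.035, -0.0, -0.053], [-0.0003, -0.05, -0.0002], 0]
[[0.027, -0.0, -0.042], [-0.0003, -0.0389, -0.0002], 0]
[[0.019, 0.0, -0.03], [-0.0002, -0.0278, -0.0001], 0]
[[0.004, 0.0, -0.006], [-0.0, -0.0056, -0.0], 0]
```

>>> servo_tool(
  deltas=[
    [[0.007, 0, -0.01], [0, -0.0111, 0], 0],
    [[0.015, 0, -0.024], [0, -0.0222, 0], 0],
    [[0.015, 0, -0.024], [0, -0.0222, 0], 0],
    [[0.007, 0, -0.012], [0, -0.0111, 0], 0],
    [[0.007, 0, -0.012], [0, -0.0111, 0], 0],
    [[0, 0, 0], [0, 0, 0], 0],
  ],
)

```text
time_s: 9.35
eef_pos: [449.1, -58.4, 257.2]
ee_rot: [0.015, 0.709, 0.705, -0.013]
force: [0.1, -0.0, 5.1]
grip_width: 0.257
grip_force: 118.6
```

```bash
python3 - <<'E'
from h import *
print(shovel_now(),telemetry.sense()["wrist_torque"])
E
```

```text
(array([449.1,  57.8, 173.7]), np.float64(-0.0), np.float64(17.02), np.float64(0.07)) [ 0.73845612  0.06150111 -0.08757602]
```

Contact held at 5 N with the wood still on the blade. Next is the quick tip.

>>> servo_tool(
  deltas=[
    [[0.023, 0, -0.036], [-0.0002, -0.0333, -0.0001], 0],
    [[0.031, 0, -0.047], [-0.0003, -0.0444, -0.0002], 0],
    [[0.035, 0, -0.053], [-0.0003, -0.05, -0.0002], 0],
    [[0.035, 0, -0.053], [-0.0003, -0.05, -0.0002], 0],
    [[0.035, 0, -0.053], [-0.0003, -0.05, -0.0002], 0],
    [[0.027, 0, -0.042], [-0.0003, -0.0389, -0.0002], 0],
    [[0.019, 0, -0.03], [-0.0002, -0.0278, -0.0001], 0],
    [[0.004, 0, -0.006], [0, -0.0056, 0], 0],
  ],
)

```text
time_s: 10.15
eef_pos: [449.3, -1.9, 308.5]
ee_rot: [0.179, 0.686, 0.683, -0.177]
force: [0.3, 2.9, 5.7]
grip_width: 0.263
grip_force: 118.7
```

>>> servo_tool(
  deltas=[
    [[0, 0, 0], [0, 0, 0], 0],
    [[0, 0, 0], [0, 0, 0], 0],
    [[0, 0, 0], [0, 0, 0], 0],
    [[0, 0, 0], [0, 0, 0], 0],
  ],
)

```text
time_s: 10.55
eef_pos: [449.0, -3.2, 307.9]
ee_rot: [0.179, 0.686, 0.683, -0.177]
force: [-0.2, 4.3, -1.4]
grip_width: 0.263
grip_force: 118.1
```

```bash
python3 - <<'E'
from h import *
import cv2
print(shovel_now(),telemetry.sense()["wrist_torque"])
i=optics.capture("top")[180:330,200:400]; j=optics.capture("wrist")
cv2.imwrite("pics/t3.png",np.hstack([cv2.resize(i,(400,300)),cv2.resize(j,(400,300))]))
E
```

```text
(array([448.6,  62.5, 180.8]), np.float64(0.13), np.float64(43.94), np.float64(0.19)) [1.6875905  0.00922351 0.20272414]
```

View pics/t3.png

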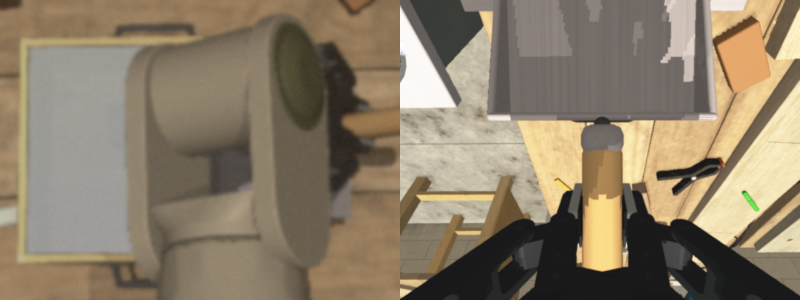

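```bash
python3 - <<'E'
from h import *
import cv2
i=optics.capture("side")[60:240,240:480]
cv2.imwrite("pics/s3.png",cv2.resize(i,(800,600),interpolation=cv2.INTER_CUBIC))
print(telemetry.sense()["force"])
E
```

```text
[ 0.24193889  3.75640271 -0.39329349]
```

View pics/s3.png

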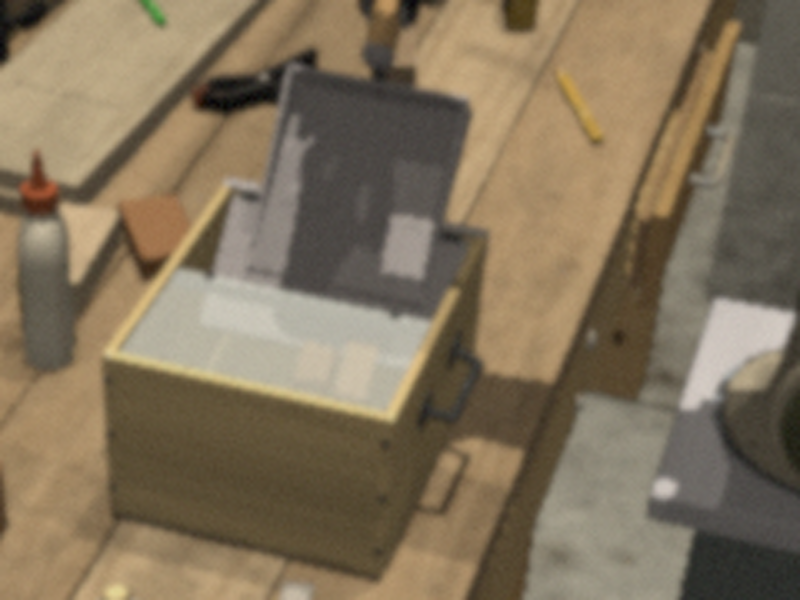

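```bash
python3 - <<'E'
import cv2
i=cv2.imread("pics/s3.png")
for n,(u,v) in dict(patch=(408,245),patch2=(415,180),steel_lit=(240,240),side_lit=(290,190),dark=(350,180),rim=(460,234),inbin1=(315,360),inbin2=(355,370),sandbl=(155,220)).items():
    print(n,i[v-5:v+6,u-5:u+6].mean((0,1)).round())
t=cv2.imread("pics/t2.png"); print(t[140:150,430:440].mean((0,1)),t[210:215,400:420].mean((0,1)),t[150:200,270:300].mean((0,1)))
E
```

```text
patch [145. 153. 162.]
patch2 [82. 87. 93.]
steel_lit [143. 151. 161.]
side_lit [131. 138. 146.]
dark [68. 72. 76.]
rim [61. 69. 74.]
inbin1 [167. 188. 200.]
inbin2 [171. 193. 204.]
sandbl [ 78. 116. 161.]
[109.96 139.18 164.58] [ 96.34 137.15 183.1 ] [168.79733333 174.50333333 187.87533333]
```

```bash
python3 - <<'E'
from h import *
o=shovel_now();O=np.array(o[0]);R=shR(0,44);x,z=R[:,0],R[:,2]
ks=[]
for b,nn in [(3,2),(10,3),(22,3),(37,4),(52,4),(67,5),(82,6),(95,6)]: ks.append(np.r_[O-x*b+z*nn,0,44])
splan([tool_for(k[:3],k[3],k[4]) for k in ks])
print()
k2=ease(ks[-1],np.array([470,-110,215,1.5,0]),16)
splan([tool_for(k[:3],k[3],k[4]) for k in k2],start=tool_for(ks[-1][:3],0,44))
print()
k3=ease(k2[-1],np.array([498,-152,15,4,0]),16)
splan([tool_for(k[:3],k[3],k[4]) for k in k3],start=tool_for(k2[-1][:3],1.5,0))
for k in k2: print((k[:3]+shR(k[3],k[4])[:,0]*85).round(),end=' ')
E
```

```text
[[-0.012, -0.001, -0.014], [-0.002, -0.0004, 0.0003], 0]
[[-0.033, 0.0, -0.014], [0.0, 0.0, 0.0], 0]
[[-0.058, 0.0, -0.015], [0.0, 0.0, 0.0], 0]
[[-0.071, 0.001, -0.024], [0.0, 0.0, 0.0], 0]
[[-0.073, 0.001, -0.019], [0.0, 0.0, 0.0], 0]
[[-0.071, 0.001, -0.024], [0.0, 0.0, 0.0], 0]
[[-0.071, 0.001, -0.024], [0.0, 0.0, 0.0], 0]
[[-0.063, 0.0, -0.017], [0.0, 0.0, 0.0], 0]

[[-0.007, 0.001, 0.008], [-0.0, 0.0047, -0.0001], 0]
[[-0.019, 0.003, 0.025], [-0.0001, 0.0139, -0.0004], 0]
[[-0.032, 0.005, 0.04], [-0.0002, 0.0226, -0.0006], 0]
[[-0.044, 0.007, 0.054], [-0.0002, 0.0304, -0.0008], 0]
[[-0.054, 0.009, 0.064], [-0.0002, 0.037, -0.001], 0]
[[-0.064, 0.01, 0.071], [-0.0002, 0.0423, -0.0012], 0]
[[-0.071, 0.011, 0.074], [-0.0001, 0.0459, -0.0013], 0]
[[-0.076, 0.011, 0.074], [0.0, 0.0477, -0.0014], 0]
[[-0.078, 0.011, 0.07], [0.0002, 0.0477, -0.0014], 0]
[[-0.077, 0.011, 0.064], [0.0003, 0.0459, -0.0014], 0]
[[-0.072, 0.01, 0.055], [0.0004, 0.0423, -0.0013], 0]
[[-0.064, 0.009, 0.046], [0.0004, 0.037, -0.0011], 0]
[[-0.053, 0.007, 0.035], [0.0004, 0.0304, -0.0009], 0]
[[-0.04, 0.005, 0
[... 545 characters left out ...]
0, -0.0026], 0]
[[-0.045, 0.015, 0.089], [0.0007, 0.0, -0.0026], 0]
[[-0.044, 0.015, 0.086], [0.0007, 0.0, -0.0025], 0]
[[-0.04, 0.014, 0.079], [0.0006, 0.0, -0.0023], 0]
[[-0.035, 0.012, 0.069], [0.0005, 0.0, -0.002], 0]
[[-0.029, 0.01, 0.057], [0.0004, 0.0, -0.0017], 0]
[[-0.022, 0.007, 0.042], [0.0003, 0.0, -0.0012], 0]
[[-0.013, 0.004, 0.026], [0.0002, 0.0, -0.0008], 0]
[[-0.004, 0.001, 0.009], [0.0001, 0.0, -0.0003], 0]
[449.  59. 192.] [449.  57. 193.] [450.  54. 193.] [452.  50. 194.] [453.  44. 195.] [455.  38. 197.] [456.  31. 199.] [458.  23. 201.] [460.  15. 204.] [462.   6. 206.] [464.  -2. 209.] [465. -10. 211.] [466. -16. 213.] [467. -21. 214.] [468. -24. 215.] [468. -25. 215.]
```

>>> servo_tool(
  deltas=[
    [[-0.012, 0, -0.014], [-0.002, 0, 0], 0],
    [[-0.033, 0, -0.014], [0, 0, 0], 0],
    [[-0.058, 0, -0.015], [0, 0, 0], 0],
    [[-0.071, 0.001, -0.024], [0, 0, 0], 0],
    [[-0.073, 0.001, -0.019], [0, 0, 0], 0],
    [[-0.071, 0.001, -0.024], [0, 0, 0], 0],
    [[-0.071, 0.001, -0.024], [0, 0, 0], 0],
    [[-0.063, 0, -0.017], [0, 0, 0], 0],
  ],
)

```text
time_s: 11.5
eef_pos: [448.9, -69.2, 380.4]
ee_rot: [0.181, 0.686, 0.682, -0.177]
force: [0.3, -0.2, -2.3]
grip_width: 0.263
grip_force: 117.9
```

>>> servo_tool(
  deltas=[
    [[-0.007, 0.001, 0.008], [0, 0.0047, 0], 0],
    [[-0.019, 0.003, 0.025], [-0.0001, 0.0139, -0.0004], 0],
    [[-0.032, 0.005, 0.04], [-0.0002, 0.0226, -0.0006], 0],
    [[-0.044, 0.007, 0.054], [-0.0002, 0.0304, -0.0008], 0],
    [[-0.054, 0.009, 0.064], [-0.0002, 0.037, -0.001], 0],
    [[-0.064, 0.01, 0.071], [-0.0002, 0.0423, -0.0012], 0],
    [[-0.071, 0.011, 0.074], [-0.0001, 0.0459, -0.0013], 0],
    [[-0.076, 0.011, 0.074], [0, 0.0477, -0.0014], 0],
  ],
)

```text
time_s: 12.3
eef_pos: [460.9, -165.3, 326.4]
ee_rot: [0.046, 0.703, 0.708, -0.041]
force: [0.6, -0.2, -2.4]
grip_width: 0.26
grip_force: 118.0
```

>>> servo_tool(
  deltas=[
    [[-0.078, 0.011, 0.07], [0.0002, 0.0477, -0.0014], 0],
    [[-0.077, 0.011, 0.064], [0.0003, 0.0459, -0.0014], 0],
    [[-0.072, 0.01, 0.055], [0.0004, 0.0423, -0.0013], 0],
    [[-0.064, 0.009, 0.046], [0.0004, 0.037, -0.0011], 0],
    [[-0.053, 0.007, 0.035], [0.0004, 0.0304, -0.0009], 0],
    [[-0.04, 0.005, 0.025], [0.0003, 0.0226, -0.0007], 0],
    [[-0.025, 0.003, 0.015], [0.0002, 0.0139, -0.0004], 0],
    [[-0.008, 0.001, 0.005], [0, 0.0047, 0], 0],
  ],
)

```text
time_s: 13.1
eef_pos: [473.5, -245.9, 260.6]
ee_rot: [-0.092, 0.695, 0.708, 0.091]
force: [-1.4, 0.1, -1.8]
grip_width: 0.265
grip_force: 117.9
```

```bash
python3 - <<'E'
from h import *
print(shovel_now(),telemetry.sense()["wrist_torque"],telemetry.sense()["joints"].round(2))
E
```

```text
(array([ 470.1, -110.4,  214.9]), np.float64(1.48), np.float64(-0.07), np.float64(0.01)) [-0.38679723  0.00264234 -0.00610565] [-0.79  0.39  1.33  0.18  1.6  -0.82]
```

>>> servo_tool(
  deltas=[
    [[-0.004, 0.002, 0.009], [0, 0, 0], 0],
    [[-0.013, 0.005, 0.026], [0, 0, -0.001], 0],
    [[-0.021, 0.008, 0.042], [0.0003, 0, -0.0012], 0],
    [[-0.029, 0.01, 0.057], [0.0004, 0, -0.0017], 0],
    [[-0.035, 0.012, 0.069], [0.0005, 0, -0.002], 0],
    [[-0.04, 0.014, 0.079], [0.0006, 0, -0.0023], 0],
    [[-0.043, 0.015, 0.086], [0.0007, 0, -0.0025], 0],
    [[-0.045, 0.016, 0.089], [0.0007, 0, -0.0026], 0],
  ],
)

```text
time_s: 13.9
eef_pos: [491.0, -266.3, 159.3]
ee_rot: [-0.092, 0.687, 0.715, 0.09]
force: [0.3, -0.2, -2.2]
grip_width: 0.263
grip_force: 117.9
```

>>> servo_tool(
  deltas=[
    [[-0.045, 0.015, 0.089], [0.0007, 0, -0.0026], 0],
    [[-0.044, 0.015, 0.086], [0.0007, 0, -0.0025], 0],
    [[-0.04, 0.014, 0.079], [0.0006, 0, -0.0023], 0],
    [[-0.035, 0.012, 0.069], [0.0005, 0, -0.002], 0],
    [[-0.029, 0.01, 0.057], [0.0004, 0, -0.0017], 0],
    [[-0.022, 0.007, 0.042], [0.0003, 0, -0.0012], 0],
    [[-0.013, 0.004, 0.026], [0, 0, -0.001], 0],
    [[-0.004, 0.001, 0.009], [0, 0, 0], 0],
  ],
)

```text
time_s: 14.7
eef_pos: [508.0, -287.0, 60.7]
ee_rot: [-0.093, 0.679, 0.723, 0.09]
force: [0.6, -0.6, -1.4]
grip_width: 0.262
grip_force: 117.9
```

>>> servo_tool(
  deltas=[
    [[0, 0, 0], [0, 0, 0], 0],
  ],
)

```text
time_s: 14.8
eef_pos: [508.0, -287.0, 61.2]
ee_rot: [-0.092, 0.679, 0.723, 0.09]
force: [0.6, -0.3, -2.5]
grip_width: 0.266
grip_force: 117.9
```

```bash
python3 - <<'E'
from h import *
o=shovel_now();print(o)
O=np.array(o[0])
splan([tool_for([O[0],O[1],z],o[1],0) for z in np.linspace(O[2],0,6)[1:]])
E
```

```text
(array([ 498.8, -151.8,   15.3]), np.float64(3.97), np.float64(0.02), np.float64(-0.1))
[[-0.004, 0.0, 0.015], [0.001, 0.0002, 0.0003], 0]
[[-0.004, -0.0, 0.015], [0.0, 0.0, 0.0], 0]
[[-0.004, -0.0, 0.015], [0.0, 0.0, 0.0], 0]
[[-0.004, -0.0, 0.015], [0.0, 0.0, 0.0], 0]
[[-0.004, -0.0, 0.015], [0.0, 0.0, 0.0], 0]
```

>>> servo_tool(
  deltas=[
    [[-0.004, 0, 0.015], [0.001, 0, 0], 0],
    [[-0.004, 0, 0.015], [0, 0, 0], 0],
    [[-0.004, 0, 0.015], [0, 0, 0], 0],
    [[-0.004, 0, 0.015], [0, 0, 0], 0],
    [[-0.004, 0, 0.012], [0, 0, 0], 0],
    [[0, 0, 0], [0, 0, 0], 0],
  ],
)

```text
time_s: 15.4
eef_pos: [507.9, -287.0, 45.7]
ee_rot: [-0.093, 0.679, 0.723, 0.089]
force: [-0.3, 0.5, -2.1]
grip_width: 0.264
grip_force: 118.2
```

>>> servo_tool(
  deltas=[
    [[0, 0, 0.004], [0, 0, 0], 0],
    [[0, 0, 0.003], [0, 0, 0], 0],
    [[0, 0, 0], [0, 0, 0], 0],
  ],
)

```text
time_s: 15.7
eef_pos: [508.1, -287.0, 45.2]
ee_rot: [-0.093, 0.679, 0.723, 0.089]
force: [-1.0, -1.5, 2.4]
grip_width: 0.262
grip_force: 118.7
```

In contact with the bench. I'll release gently and back off along the tool axis.

>>> servo_tool(
  deltas=[
    [[0, 0, 0], [0, 0, 0], 0],
    [[0, 0, 0], [0, 0, 0], 0],
  ],
  squeeze=20,
)

```text
time_s: 15.9
eef_pos: [508.1, -287.1, 45.2]
ee_rot: [-0.093, 0.679, 0.723, 0.089]
force: [-2.1, -2.5, 4.1]
grip_width: 0.263
grip_force: 118.7
```

>>> servo_tool(
  deltas=[
    [[0, 0, 0], [0, 0, 0], 0.35],
    [[0, 0, 0], [0, 0, 0], 0.5],
    [[0, 0, 0], [0, 0, 0], 0.65],
    [[0, 0, 0], [0, 0, 0], 0.65],
    [[0, 0, -0.03], [0, 0, 0], 0.65],
    [[0, 0, -0.06], [0, 0, 0], 0.65],
    [[0, 0, -0.1], [0, 0, 0], 0.65],
    [[0, 0, -0.12], [0, 0, 0], 0.65],
  ],
)

```text
time_s: 16.7
eef_pos: [508.7, -302.7, 106.0]
ee_rot: [-0.093, 0.679, 0.723, 0.089]
force: [0.6, -0.2, 0.6]
grip_width: 0.646
grip_force: 0.0
```

>>> servo_tool(
  deltas=[
    [[0, 0, -0.12], [0, 0, 0], 0.65],
    [[-0.05, 0, -0.12], [0, 0, 0], 0.65],
    [[-0.1, 0, -0.12], [0, 0, 0], 0.65],
    [[-0.1, 0, -0.12], [0, 0, 0], 0.65],
    [[-0.1, 0, -0.1], [0, 0, 0], 0.65],
    [[-0.05, 0, 0], [0, 0, 0], 0.65],
    [[0, 0, 0], [0, 0, 0], 0.65],
  ],
)

```text
time_s: 17.4
eef_pos: [514.8, -409.9, 195.5]
ee_rot: [-0.093, 0.679, 0.722, 0.089]
force: [0.3, 1.6, 0.1]
grip_width: 0.653
grip_force: 0.0
```

```bash
python3 - <<'E'
from h import *
import cv2
i=optics.capture("top")[180:330,200:540]; j=optics.capture("side")[60:240,240:480]
print(telemetry.sense()["time_s"])
cv2.imwrite("pics/f.png",np.vstack([cv2.resize(i,(680,300)),np.hstack([cv2.resize(j,(400,300)),np.zeros((300,280,3),np.uint8)])]))
E
```

```text
17.5
```

View pics/f.png

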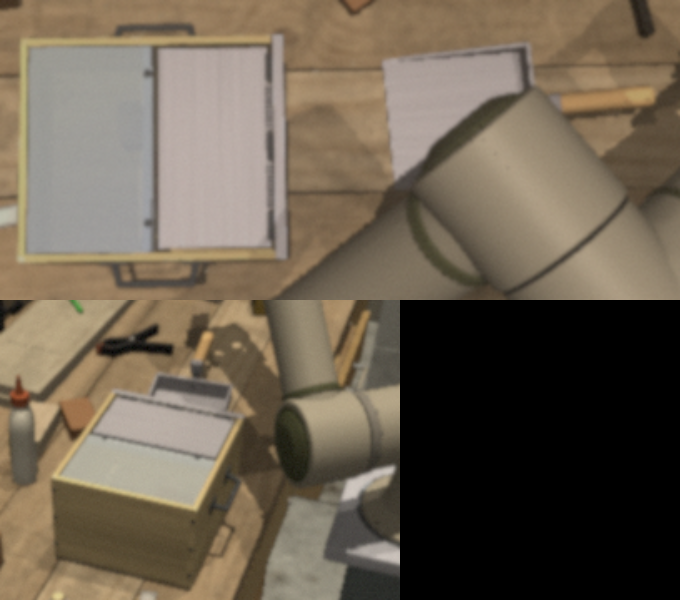

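The final pictures show the flap shut (top row, 155-270), the shovel flat at (385-655, 45-180) with its visible blade empty, no spilled wood in view, and the other tools where they were.

```bash
python3 -c "
from rig import ctrl; print(ctrl.finish_job())"
```

```text
the job is handed in; nothing more can be done
None
```

The wood is off the shovel and in the bin, none seen on the bench (two pieces visible through the window, the third not seen directly); the flap is shut, the shovel lies flat and empty near where it started, and I handed the job in at about 17.5 s.

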